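# Clear and start the bake timer

## Robot

A 6-joint arm with a two-finger parallel gripper is mounted at the origin on the work surface; the furniture and walls round the work are solid. World frame = base frame: x ahead of the robot, y to its left, z up, the work surface at z = 0. Lengths are in m, angles in degrees, forces in N, time in s.
With the tool pointing down it reaches from about 0.375 to 0.9 m from the base axis. Payload 3.1 kg.
Tool frame: the origin (TCP) lies at the very end of the fingers, on their centre line; the grasp point (between the pads) lies 19 mm behind it; z points along the fingers, y is the line along which they close (so a half turn about z gives the same grasp; the last joint's range is limited). The gripper opens to 87 mm and grips with 3 to 60 N. Pads are 19 mm wide; open, the fingers measure 117 mm over their backs; the gripper's body (75 mm by 190 mm) begins 51 mm behind the grasp point.
Start: joints at [-85.399, 30.224, 82.088, -0, 67.689, -10.227], TCP at [0.16, -0.604, 0.223] pointing down, gripper open.
Joint ranges: [-176.69, 176.69], [-43.24, 126.21], [12.49, 139.97], [-82, 262], [0, 151.66], [-163.58, 163.58]. Speed limits (degrees/s): [159.86, 159.86, 180, 180, 180, 180].

## Interface

Orientations are given as a 3x3 rotation matrix whose columns are the frame's x, y, z axes.
In Python, from rig import readout, viewer, ticket gives the robot as it stands.
- The arm moves only by the tool send_rows, never from a script. Its argument "moves" is a list of rows, each a list of 6 numbers: the shift along the tool's x, y, z in units of 250 mm (1.0 is 250 mm), then the turn, a rotation vector about the tool's x, y, z in units of 90 degrees (1.0 is 90 degrees). A call has 1 to 12 rows; each row is the pose to reach, as a shift and turn from the pose commanded when the call began, along the tool's axes at that moment; what a row does not reach only later rows make up. A row lasts 1/10 s, in which the tool goes at most 50 mm and 8.59 degrees, less where a joint would pass 70% of its speed; a pose out of reach is approached as far as the arm can. A call with a number of a shift or a turn outside -1 to 1 is refused whole. A call with a gripper value outside its range is refused whole. "grip" is the opening, from 0 (shut) to 1 (fully open), set as the call begins (left out, the last holds). The fingers move at their own pace and stop on an object; the grip force is fixed at half the most. Time passes only in rows, so rows that repeat a pose let the fingers close. It gives the time, the measured TCP pose, the force, the opening and the grip force at its end, in the units of the state.
- readout.read_state(): the state, without advancing time (a new reading comes with each control period).
- viewer.capture(name): name is "scene" or "top"; returns (picture, depth): 400x640x3 uint8, red, green, blue; 400x640 float32, m along the optical axis (not along the pixel's ray), 0 where there is no reading.
- viewer.camera_info(name): a dict with "fx", "fy", "cx", "cy" (pixels), "distortion" ([k1, k2, p1, p2, k3] as OpenCV has them; the pictures are not rectified), "R" (3x3) and "t" (3): a world point X has camera coordinates R X + t. Camera axes: x right, y down, z forward; pixel columns grow to the right and rows downward; lengths in m; the calibration is good to about 2 mm. A picture is of the moment at which its call begins. camera_info takes no time and is no camera call.
- ticket.hand_in(): hands the job in; it is judged then, once.
The state is a dict: "time_s": time; "joint_positions": joint angles; "qvel": joint speeds; "tau": joint torques, N m; "position": TCP position; "tcp_rot": TCP orientation; "force": force on the tool from outside, world axes, zero at the start; "moment": the same for the moment, N m; "opening": opening from 0.0 (shut) to 1.0 (fully open); "grasp_force": force on a finger pad.
Only numpy, scipy, OpenCV 4.12 (cv2) and the standard library are available. Lean on these libraries where they do the work, as an engineer would, in place of code of your own. Each camera call takes 0.05 s, during which the arm holds its last target. There are 200 camera calls.

## Task

Clear the bake timer on the worktop by pressing its round key fully down and letting it come back up, then start it by pressing its single wide bar key fully down and letting it come back up. Leave the key with two parallel strips unpressed, and do not push aside the foil cup, small timer, roll of tape or spice jar that stand round it.

Things in the scene. Friction and masses are not known exactly. Their poses are not given: they have to be found in the camera images.
- timer_console: bake timer: fixed white wedge-shaped console, 360 mm wide (y), 211 mm deep. Origin on the worktop under the middle of the key row; x to its back, y along the row, z up. Its key panel faces the robot (-x), slopes 35 degrees from level and is 100 mm high over the origin. Three white keys 105 mm apart, in varying order, each on a steel plate 74 x 90 mm; key tops stand 16 mm out from the panel.
- hood_edge (a point): middle of the free edge of the console's fixed splash hood: a clear plate with a steel edge over the full width, square to the panel, 57 mm upslope of the keys' centre line, reaching 105 mm out from the panel, its edge about 220 mm high. It overhangs the keys, so a vertical tool cannot reach them; come in tilted about 25 to 40 degrees, along the panel's normal. Axes as the console's
- round_key_top (a point): centre of the top face of the round key (flat disc, 60 mm diameter; the clear key). z axis points out of the panel (press along -z), x upslope, y along the row. Moves with the key
- bar_key_top (a point): centre of the top face of the bar key (one rectangle, 78 mm along the row, 30 mm up the slope; the start key). Axes as for the round key
- twin_key_top (a point): centre between the top faces of the two-strip key (two parallel strips, each 60 mm up the slope and 20 mm wide, 16 mm apart, moving as one). Axes as for the round key
- round_key (a joint): how far the round key is pressed in: 0 up, 0.008 m fully down; its spring takes 1.2 N to start and 4 N to bottom
- bar_key (a joint): how far the bar key is pressed in: 0 up, 0.008 m fully down, same spring
- twin_key (a joint): how far the two-strip key is pressed in: 0 up, 0.008 m fully down, same spring
- foil_cup: loose foil baking cup, 85 mm across, 48 mm high, in front of the console; origin under its centre
- small_timer: loose white pocket timer lying on its back, 66 x 66 x 24 mm, in front of the console; origin under its centre (not the bake timer to be started)
- tape_roll: loose roll of tan tape lying flat, 94 mm diameter, 25 mm high, beside the console; origin under its centre
- spice_jar: loose spice jar with a dark cap, 44 mm diameter, 105 mm high, beside the console; origin under its centre

How it is judged (in metres and radians):
On the way, in this order (a step that is already met when the one before it is completed fails the run):
1. the round key is pressed fully down (value of joint round_key above 0.0066 m and value of joint bar_key below 0.0025 m), for 0.05 s.
2. the round key is let back up (value of joint round_key below 0.0015 m and value of joint bar_key below 0.0025 m), for 0.05 s.
3. then the bar key is pressed fully down, the round key staying up (value of joint bar_key above 0.0066 m and value of joint round_key below 0.0025 m), for 0.05 s.
4. the bar key is let back up (value of joint bar_key below 0.0015 m), for 0.05 s.
At the end, for the whole second after the job is handed in: after the round key and then the bar key have each gone down at least 6.6 of their 8 mm and come back, all three keys are up (within 1.5 mm) and the foil cup, small timer, roll of tape and spice jar are within 30 mm of where they stood (value of joint each of round_key, bar_key, twin_key below 0.0015 m and distance of each of foil_cup, small_timer, tape_roll, spice_jar from where it was at the start of the episode below 0.03 m); the robot touches nothing.
It fails at once if the two-strip key is pressed (more than 3 mm) (value of joint twin_key above 0.003 m).
It fails at once if a thing round the console is pushed aside (more than 30 mm) or knocked over (distance of any of foil_cup, small_timer, tape_roll, spice_jar from where it was at the start of the episode above 0.03 m or angle between any of foil_cup, small_timer, tape_roll, spice_jar's own z axis and vertical above 0.6 rad).
It also fails if it takes over 40 s, if anything falls off the work surface, if the arm or the gripper's body presses on something with over 40 N, if the wrist force passes 120 N, or if a joint passes its speed limit or range.

## Working session

There is one attempt and no reset: what is moved stays moved. The work goes in short steps, Python scripts to look and compute and a tool call to move; the robot and the scene stay as the last step left them, time stands still between calls to the robot, and variables do not carry over. Pictures are saved under pics/ and viewed, at most 10 in all, crops included, and the job is handed in when it is done.

Besides the shell and the picture viewer there is one more tool, called after "Call:" in YAML: its name, and indented under it one key for each argument. send_rows: Moves the arm, as the interface text tells. Shifts and turns lie within -1 to 1; 1 stands for 250 mm of shift or 90 degrees of turn. Its arguments: {"type":"object","properties":{"moves":{"type":"array"},"grip":{"type":"number"}},"required":["moves"]}

```bash
mkdir -p pics
python3 - <<'E'
from rig import readout, viewer
import cv2,numpy as np
for n in("scene","top"):
    p,d=viewer.capture(n); cv2.imwrite(f"pics/{n}0.png",p[:,:,::-1]); np.savez(f"{n}0.npz",p=p,d=d)
    print(n,viewer.camera_info(n),(d>0).mean())
print(readout.read_state())
E
```

```text
scene {'fx': 391.163333666202, 'fy': 391.163333666202, 'cx': 316.38215529556527, 'cy': 197.93326433568453, 'distortion': array([-0.03155755,  0.        ,  0.        ,  0.        ,  0.        ]), 'R': array([[-0.87105289, -0.49112185,  0.00813573],
       [-0.33741472,  0.58623712, -0.73653061],
       [ 0.35695681, -0.64430224, -0.67635528]]), 't': array([0.56041458, 0.3063006 , 0.86049454])} 0.99591796875
top {'fx': 515.9052526071625, 'fy': 515.9052526071625, 'cx': 314.42040401657255, 'cy': 196.90614273397657, 'distortion': array([-0.09693264,  0.        ,  0.        ,  0.        ,  0.        ]), 'R': array([[ 2.42461660e-02, -9.99705895e-01,  4.97911730e-04],
       [-9.91420201e-01, -2.41091965e-02, -1.28470740e-01],
       [ 1.28444961e-01,  2.62128315e-03, -9.91713175e-01]]), 't': array([0.03195397, 0.60903199, 1.29399204])} 0.99608984375
{'time_s': 0.1, 'joint_positions': array([-8.54008758e+01,  3.02742694e+01,  8.21488643e+01,  1.64996875e-04,
        6.76890549e+01, -1.02275089e+01]), 'qvel': array([ 0.02347246, -0.17640433, -0.21528906,  0.09203326, -0.03836808,
        0.04196736]), 'tau': array([ 4.94838696e-05, -4.40987062e+01, -1.77150536e+01,  6.34524389e-02,
        5.34180191e-02, -4.58953980e-05]), 'position': array([ 0.15990808, -0.60351903,  0.22166373]), 'tcp_rot': array([[ 9.66704852e-01,  2.55893935e-01, -1.54348744e-04],
       [ 2.55893742e-01, -9.66702944e-01,  1.95196699e-03],
       [ 3.50287129e-04, -1.92647283e-03, -9.99998083e-01]]), 'force': array([-0.42428303,  0.93589755,  0.2050589 ]), 'moment': array([-0.02017128, -0.01466227,  0.00444377]), 'grasp_force': 0.0, 'opening': 1.0016657414722374}
```

View pics/scene0.png

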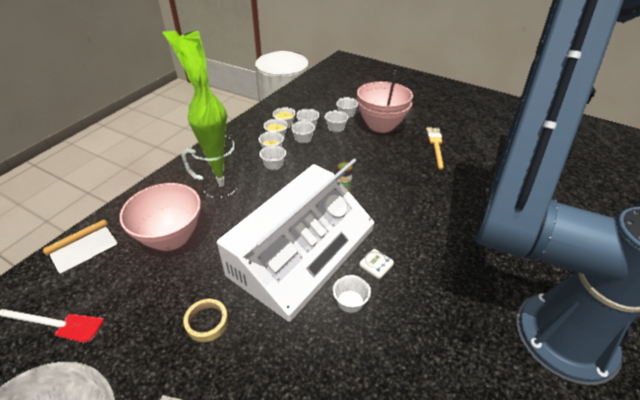

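View pics/top0.png

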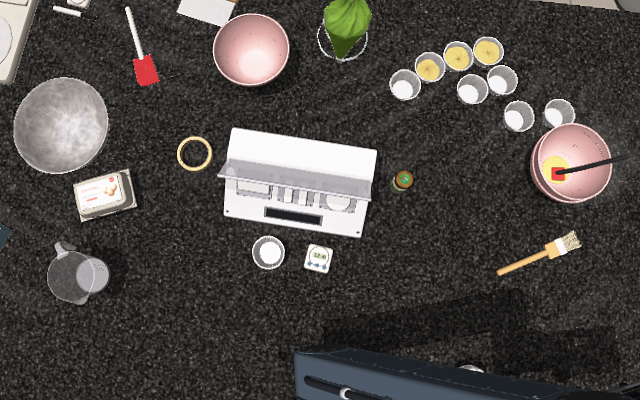

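The console lies at about (298,182) in the top view. The keys, from left (+y) to right, look like bar, twin and round. The cup is at (268,252), the small timer at (318,258), the tape at (195,153) and the jar at (403,180). I'll enlarge both views.

Run:
```python
import cv2
a=cv2.imread("pics/top0.png")[115:245,210:390]; cv2.imwrite("pics/topc.png",cv2.resize(a,None,fx=4.4,fy=4.4,interpolation=cv2.INTER_CUBIC))
a=cv2.imread("pics/scene0.png")[155:325,210:385]; cv2.imwrite("pics/scenec.png",cv2.resize(a,None,fx=3.5,fy=3.5,interpolation=cv2.INTER_CUBIC))
```

```text
(no output)
```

View pics/topc.png

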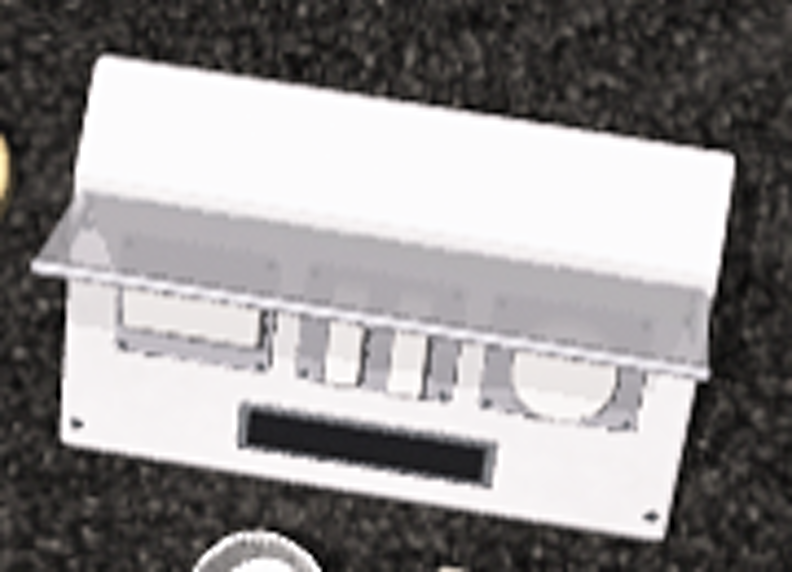

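View pics/scenec.png

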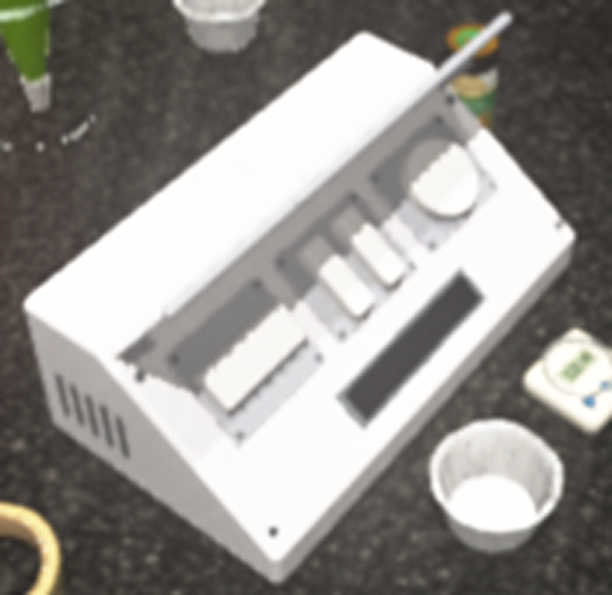

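The order along the row is confirmed: bar at +y, twin in the middle, round at -y. Next I triangulate matched points (screws, display corners, plate corners, round disc, hood end) and compare them with the depth readings.

```bash
cat > h.py <<'E'
import numpy as np,cv2
from rig import viewer
C={n:viewer.camera_info(n) for n in("scene","top")}
def K(c): return np.array([[c["fx"],0,c["cx"]],[0,c["fy"],c["cy"]],[0,0,1]])
def und(n,uv): c=C[n]; return cv2.undistortPoints(np.float64(uv).reshape(-1,1,2),K(c),np.array(c["distortion"])).reshape(-1,2)
def P(n): return np.c_[C[n]["R"],C[n]["t"]]
def tri(us,ut):
    X=cv2.triangulatePoints(P("scene"),P("top"),und("scene",us).T,und("top",ut).T); return (X[:3]/X[3]).T
def ray(n,uv,z=None,depth=None):
    c=C[n]; d=np.c_[und(n,uv),np.ones(len(uv))]; o=-c["R"].T@c["t"]
    s=depth if depth is not None else (z-o[2])/(d@c["R"])[:,2]
    return o+(d@c["R"])*np.reshape(s,(-1,1))
E
python3 - <<'E'
from h import *
np.set_printoptions(precision=4,suppress=True)
M={"scrL":(75,423,273,531),"scrR":(651,517,559,226),"dTL":(245,403,340,400),"dBL":(240,447,365,425),"dTR":(496,441,461,272),"dBR":(490,487,484,298),
"bpL":(118,347,239,438),"bpR":(266,368,322,357),"tpL":(303,375,340,335),"rpL":(485,405,432,246),"rpR":(628,427,495,186),"round":(565,374,445,178),"hoodR":(708,375,508,15)}
m=np.array(list(M.values()),float)
ut=(m[:,:2]+.5)/4.4-.5+[210,115]; us=(m[:,2:]+.5)/3.5-.5+[210,155]
X=tri(us,ut)
dt=np.load("top0.npz")["d"]; ds=np.load("scene0.npz")["d"]
def D(n,d,u): i=np.rint(u).astype(int); return ray(n,u,depth=d[i[:,1],i[:,0]])
A,B=D("top",dt,ut),D("scene",ds,us)
for k,a,b,c in zip(M,X,A,B): print(k,a,b,c)
# panel points -> plane
pl=X[:11]; c=pl.mean(0); n=np.linalg.svd(pl-c)[2][2]; n*=np.sign(n[2]); print("normal",n,"tilt",np.degrees(np.arccos(n[2])),"rms",np.std((pl-c)@n))
row=np.mean([X[1]-X[0],X[5]-X[3],X[4]-X[2],X[10]-X[6]],0); print("yaw from row",np.degrees(np.arctan2(row[0],-row[1])))
# surroundings
for nm,u,z in(("cup",(268,252),.048),("timer",(318,258),.024),("tape",(195,153),.025),("jar",(403,180),.105)): print(nm,ray("top",np.array([u],float),z=z))
# back of console: depth at panel plain spots; hood edge y
E
```

```text
scrL [0.5647 0.2702 0.0503] [0.5651 0.2699 0.0542] [0.5634 0.2706 0.0515]
scrR [ 0.518  -0.0656  0.0486] [ 0.5192 -0.0653  0.0487] [ 0.5169 -0.0658  0.0488]
dTL [0.5763 0.1699 0.062 ] [0.5773 0.1697 0.0715] [0.5737 0.1703 0.0635]
dBL [0.5532 0.1733 0.0533] [0.5535 0.1734 0.054 ] [0.5528 0.1731 0.0532]
dTR [0.5583 0.025  0.0606] [0.5591 0.0256 0.0701] [0.5542 0.0301 0.0672]
dBR [0.5347 0.0283 0.0479] [0.534  0.0283 0.0533] [0.5342 0.0307 0.0506]
bpL [0.6058 0.2418 0.0852] [0.6056 0.2414 0.0883] [0.6062 0.2408 0.0835]
bpR [0.5959 0.1573 0.0812] [0.5958 0.157  0.0869] [0.5941 0.159  0.084 ]
tpL [0.5931 0.1363 0.0836] [0.5927 0.1361 0.084 ] [0.5925 0.138  0.0858]
rpL [0.5778 0.0324 0.0844] [0.5784 0.0325 0.0817] [0.5772 0.033  0.0852]
rpR [ 0.567  -0.0491  0.0818] [ 0.5675 -0.0486  0.0849] [ 0.5655 -0.0477  0.0834]
round [ 0.5924 -0.0118  0.1091] [ 0.5926 -0.0109  0.1186] [ 0.5897 -0.0093  0.1121]
hoodR [ 0.581  -0.0794  0.2182] [ 0.6088 -0.1026  0.0008] [ 0.5794 -0.0763  0.2207]
normal [-0.5972  0.0739  0.7987] tilt 36.99730221453756 rms 0.002657580795396487
yaw from row -7.57566483129644
cup [[0.4632 0.161  0.048 ]]
timer [[0.4515 0.0337 0.024 ]]
tape [[0.7198 0.3668 0.025 ]]
jar [[ 0.6471 -0.1715  0.105 ]]
```

The fit is consistent: key spacing 210 mm against 210 expected, and the round disc and hood end land within a few mm of the model. Console origin is about (0.6166, 0.0915) with yaw about -7.9°. Now the moves.

```bash
cat > g.py <<'E'
import numpy as np
from scipy.spatial.transform import Rotation as Ro
from rig import readout
np.set_printoptions(precision=3,suppress=True)
th=np.radians(-7.9); xa=np.array([np.cos(th),np.sin(th),0]); ya=np.array([-np.sin(th),np.cos(th),0]); O=np.array([.6166,.0915,.1])
a=np.radians(35); up=np.cos(a)*xa+[0,0,np.sin(a)]; nr=-np.sin(a)*xa+[0,0,np.cos(a)]
def pt(y,s,n): return O+y*ya+s*up+n*nr
def Rd(t=38):
    t=np.radians(t); z=np.sin(t)*xa-[0,0,np.cos(t)]; y=-ya; return np.c_[np.cross(y,z),y,z]
def loc(p): d=np.array(p)-O; return np.array([d@ya,d@up,d@nr])*1000
def rel(p,R,p0=None,R0=None):
    s=readout.read_state(); p0=s["position"] if p0 is None else p0; R0=s["tcp_rot"] if R0 is None else R0
    return np.r_[R0.T@(np.array(p)-p0)/.25, Ro.from_matrix(R0.T@R).as_rotvec()/(np.pi/2)]
E
python3 - <<'E'
from g import *
s=readout.read_state();p0=s["position"];R0=s["tcp_rot"]
D=Rd(0)
for p,R in(((.36,-.47,.36),R0),((.36,-.47,.36),Rd(38))): print(rel(p,R))
p1=np.array([.36,-.47,.36])
p2=np.array([.46,-.25,.34]); h=pt(-.105,-.008,.15)
print("2",rel(p2,Rd(),p1,Rd()),h); print("3",rel(h,Rd(),p2,Rd()))
E
```

```text
[ 0.911 -0.313 -0.552  0.     0.     0.   ]
[ 0.911 -0.313 -0.552 -0.085  0.417  0.243]
2 [ 0.168 -0.927  0.233  0.     0.     0.   ] [0.51  0.    0.218]
3 [-0.251 -1.019  0.422  0.     0.     0.   ]
```

Call:
send_rows:
  moves:
    - [0.91,-0.31,-0.55,0,0,0]
    - [0.91,-0.31,-0.55,0,0,0]
    - [0.91,-0.31,-0.55,-0.085,0.417,0.243]
    - [0.91,-0.31,-0.55,-0.085,0.417,0.243]
    - [0.91,-0.31,-0.55,-0.085,0.417,0.243]
    - [0.91,-0.31,-0.55,-0.085,0.417,0.243]
    - [0.91,-0.31,-0.55,-0.085,0.417,0.243]
    - [0.91,-0.31,-0.55,-0.085,0.417,0.243]
    - [0.91,-0.31,-0.55,-0.085,0.417,0.243]
    - [0.91,-0.31,-0.55,-0.085,0.417,0.243]
    - [0.91,-0.31,-0.55,-0.085,0.417,0.243]
    - [0.91,-0.31,-0.55,-0.085,0.417,0.243]
  grip: 0

```text
time_s: 1.3
position: [0.3605, -0.4716, 0.3602]
tcp_rot: [[0.78, -0.137, 0.61], [-0.106, -0.991, -0.086], [0.616, 0.003, -0.788]]
force: [-0.1, 0.4, -0.7]
opening: 0.029
grasp_force: 0.0
```

Run:
```python
from g import *
s=readout.read_state(); print(s["time_s"],s["position"],s["joint_positions"],s["opening"],s["force"])
p2=np.array([.46,-.25,.34]); h=pt(-.105,-.008,.15)
print(rel(p2,Rd())); print(rel(h,Rd(),p2,Rd()))
```

```text
1.3 [ 0.36  -0.472  0.36 ] [-82.068  13.637  96.995  41.173  64.131  -1.141] 0.028905984984081704 [-0.103  0.417 -0.69 ]
[ 0.167 -0.933  0.23   0.001 -0.     0.001]
[-0.251 -1.019  0.422  0.     0.     0.   ]
```

Call:
send_rows:
  moves:
    - [0.167,-0.93,0.23,0,0,0]
    - [0.167,-0.93,0.23,0,0,0]
    - [0.167,-0.93,0.23,0,0,0]
    - [0.167,-0.93,0.23,0,0,0]
    - [0.167,-0.93,0.23,0,0,0]
    - [0.167,-0.93,0.23,0,0,0]
    - [0.167,-0.93,0.23,0,0,0]
    - [0.167,-0.93,0.23,0,0,0]

```text
time_s: 2.1
position: [0.4602, -0.2516, 0.3407]
tcp_rot: [[0.78, -0.138, 0.611], [-0.107, -0.99, -0.088], [0.617, 0.003, -0.787]]
force: [-0.0, -0.2, -0.7]
opening: 0.003
grasp_force: 0.0
```

Call:
send_rows:
  moves:
    - [-0.25,-1.0,0.42,0,0,0]
    - [-0.25,-1.0,0.42,0,0,0]
    - [-0.25,-1.0,0.42,0,0,0]
    - [-0.25,-1.0,0.42,0,0,0]
    - [-0.25,-1.0,0.42,0,0,0]
    - [-0.25,-1.0,0.42,0,0,0]
    - [-0.25,-1.0,0.42,0,0,0]
    - [-0.25,-1.0,0.42,0,0,0]
    - [-0.25,-1.0,0.42,0,0,0]

```text
time_s: 3.0
position: [0.5104, -0.006, 0.2184]
tcp_rot: [[0.78, -0.139, 0.61], [-0.108, -0.99, -0.087], [0.617, 0.002, -0.787]]
force: [0.5, -0.3, 0.9]
opening: 0.004
grasp_force: 0.0
```

Run:
```python
from g import *
s=readout.read_state(); print(s["time_s"],loc(s["position"]),s["joint_positions"],s["opening"],s["force"])
for n in (.08,.03,.02): print(n,rel(pt(-.105,-.008,n),Rd()))
from rig import viewer; import cv2
p,d=viewer.capture("scene"); cv2.imwrite("pics/s1.png",cv2.resize(p[100:340,180:500,::-1],None,fx=2.4,fy=2.4))
```

```text
3.0 [-111.219   -7.318  149.61 ] [-16.355  15.764 127.134  97.601   5.1   -14.318] 0.0037465635890126052 [ 0.531 -0.321  0.934]
0.08 [-0.018 -0.026  0.278  0.002 -0.001  0.   ]
0.03 [-0.028 -0.026  0.478  0.002 -0.001  0.   ]
0.02 [-0.03  -0.026  0.517  0.002 -0.001  0.   ]
```

View pics/s1.png

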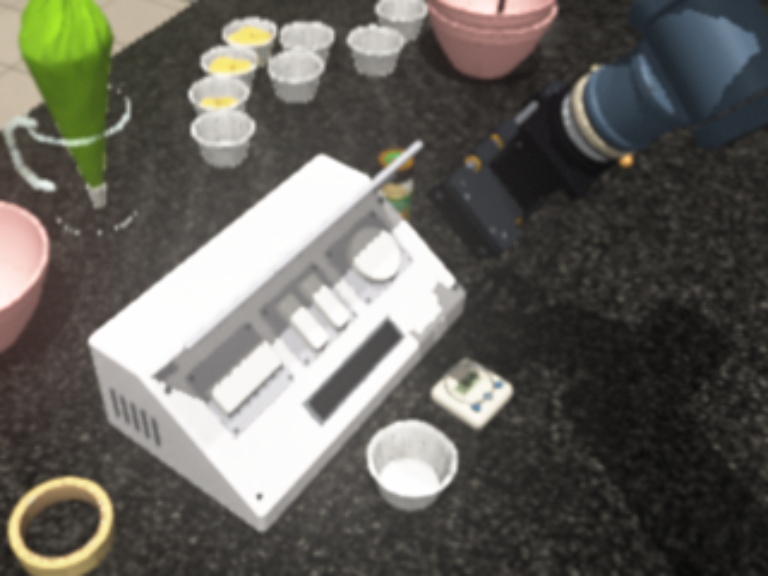

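The gripper is tilted in front of the round key. The hood edge end is at (420,145), the fingers at about (435,310), and nothing has been disturbed. I'll descend to 30 mm off the panel.

Call:
send_rows:
  moves:
    - [-0.01,-0.026,0.1,0,0,0]
    - [-0.014,-0.026,0.2,0,0,0]
    - [-0.018,-0.026,0.28,0,0,0]
    - [-0.023,-0.026,0.38,0,0,0]
    - [-0.028,-0.026,0.478,0,0,0]
    - [-0.028,-0.026,0.478,0,0,0]
    - [-0.028,-0.026,0.478,0,0,0]

```text
time_s: 3.75
position: [0.5796, -0.0103, 0.1185]
tcp_rot: [[0.78, -0.141, 0.61], [-0.11, -0.99, -0.088], [0.616, 0.001, -0.788]]
force: [0.2, 0.2, 0.5]
opening: -0.001
grasp_force: 0.0
```

Run:
```python
from g import *
s=readout.read_state(); print(s["time_s"],loc(s["position"]),s["joint_positions"],s["force"])
for n in (.07,.016,.01,.006): print(n,rel(pt(-.105,-.008,n),Rd()))
from rig import viewer; import cv2
p,d=viewer.capture("scene"); cv2.imwrite("pics/s2.png",cv2.resize(p[150:300,240:420,::-1],None,fx=4,fy=4))
```

```text
3.75 [-105.957   -7.978   28.148] [-13.978  33.632 122.796 165.87   14.731 -81.001] [0.153 0.221 0.454]
0.07 [ 0.009 -0.003 -0.167  0.002 -0.    -0.001]
0.016 [-0.003 -0.004  0.049  0.002 -0.    -0.001]
0.01 [-0.004 -0.004  0.072  0.002 -0.    -0.001]
0.006 [-0.005 -0.004  0.088  0.002 -0.    -0.001]
```

View pics/s2.png

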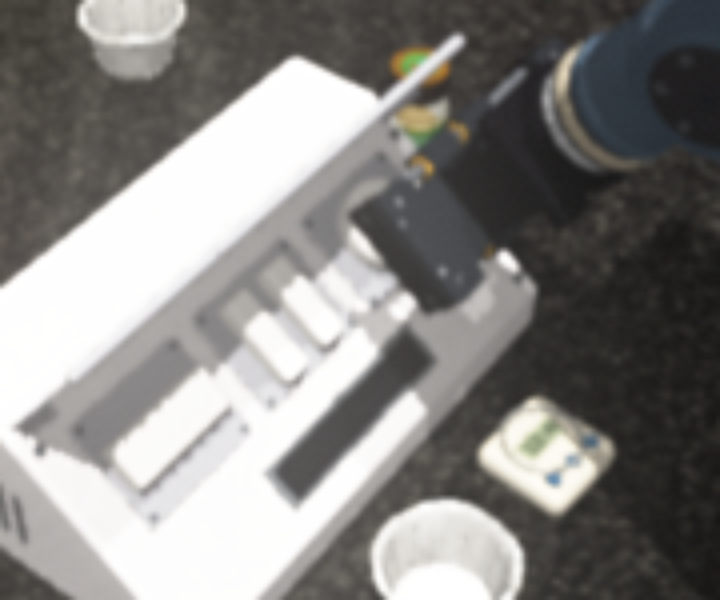

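The body's narrow face sits over the round key area, clear of the hood whose edge runs (460,40)–(20,430), and the neighbouring keys are free. I'll press in small steps and watch the force.

Call:
send_rows:
  moves:
    - [-0.001,-0.004,0.02,0,0,0]
    - [-0.002,-0.004,0.035,0,0,0]
    - [-0.003,-0.004,0.049,0,0,0]
    - [-0.004,-0.004,0.062,0,0,0]
    - [-0.004,-0.004,0.072,0,0,0]
    - [-0.004,-0.004,0.072,0,0,0]

```text
time_s: 4.4
position: [0.5887, -0.0085, 0.1056]
tcp_rot: [[0.779, -0.138, 0.611], [-0.107, -0.99, -0.086], [0.617, 0.002, -0.787]]
force: [-0.5, 0.1, 3.0]
opening: 0.007
grasp_force: 1.4
```

Run:
```python
from g import *
s=readout.read_state(); print(s["time_s"],loc(s["position"]),s["force"]@nr)
```

```text
4.4 [-102.901   -8.188   12.516] 2.807954993441447
```

Call:
send_rows:
  moves:
    - [0,0,0.01,0,0,0]
    - [0,0,0.018,0,0,0]
    - [0,0,0.022,0,0,0]
    - [0,0,0.022,0,0,0]

```text
time_s: 4.8
position: [0.5908, -0.0088, 0.1024]
tcp_rot: [[0.779, -0.138, 0.612], [-0.108, -0.99, -0.087], [0.618, 0.001, -0.786]]
force: [-9.3, -1.5, 16.6]
opening: 0.005
grasp_force: 9.3
```

Run:
```python
from g import *
s=readout.read_state(); print(s["time_s"],loc(s["position"]),s["force"]@nr)
```

```text
4.8 [-102.851   -8.245    8.738] 18.789813881229904
```

Bottomed at 18.8 N. I'll retract along the panel normal.

Call:
send_rows:
  moves:
    - [0,0,0.022,0,0,0]
    - [0.002,0,-0.03,0,0,0]
    - [0.005,0,-0.1,0,0,0]
    - [0.01,0,-0.2,0,0,0]
    - [0.01,0,-0.2,0,0,0]
    - [0.01,0,-0.2,0,0,0]

```text
time_s: 5.4
position: [0.5633, -0.0049, 0.142]
tcp_rot: [[0.78, -0.138, 0.611], [-0.107, -0.99, -0.086], [0.617, 0.002, -0.787]]
force: [-0.3, -0.3, -0.7]
opening: 0.004
grasp_force: 0.0
```

Run:
```python
from g import *
s=readout.read_state(); print(s["time_s"],loc(s["position"]),s["joint_positions"],s["force"]@nr)
print(rel(pt(.105,-.006,.055),Rd()))
```

```text
5.4 [-102.817   -8.283   57.037] [-13.844  29.781 124.296 163.329  12.539 -78.45 ] -0.4171056691367814
[ 0.01  -0.831  0.007  0.001 -0.001  0.001]
```

Call:
send_rows:
  moves:
    - [0.001,-0.1,0,0,0,0]
    - [0.002,-0.2,0,0,0,0]
    - [0.003,-0.3,0,0,0,0]
    - [0.005,-0.4,0,0,0,0]
    - [0.006,-0.5,0,0,0,0]
    - [0.007,-0.6,0,0,0,0]
    - [0.008,-0.7,0,0,0,0]
    - [0.01,-0.8,0,0,0,0]
    - [0.01,-0.83,0,0,0,0]
    - [0.01,-0.83,0,0,0,0]
    - [0.01,-0.83,0,0,0,0]

```text
time_s: 6.5
position: [0.5912, 0.1973, 0.1379]
tcp_rot: [[0.777, -0.138, 0.615], [-0.109, -0.99, -0.085], [0.62, -0.001, -0.784]]
force: [-0.9, -0.1, 0.7]
opening: 0.007
grasp_force: 0.0
```

Run:
```python
from g import *
s=readout.read_state(); print(s["time_s"],loc(s["position"]),s["joint_positions"],s["force"]@nr)
for n in (.03,.02,.016,.01): print(n,rel(pt(.105,-.004,n),Rd()))
from rig import viewer; import cv2
p,d=viewer.capture("scene"); cv2.imwrite("pics/s3.png",cv2.resize(p[150:330,210:410,::-1],None,fx=3.3,fy=3.3))
```

```text
6.5 [101.325 -10.805  53.825] [  15.024   33.268  112.652  262.      14.095 -153.355] 1.067078321090722
0.03 [ 0.022 -0.015  0.097 -0.    -0.004 -0.001]
0.02 [ 0.019 -0.015  0.137 -0.    -0.004 -0.001]
0.016 [ 0.018 -0.015  0.153 -0.    -0.004 -0.001]
0.01 [ 0.017 -0.015  0.177 -0.    -0.004 -0.001]
```

View pics/s3.png

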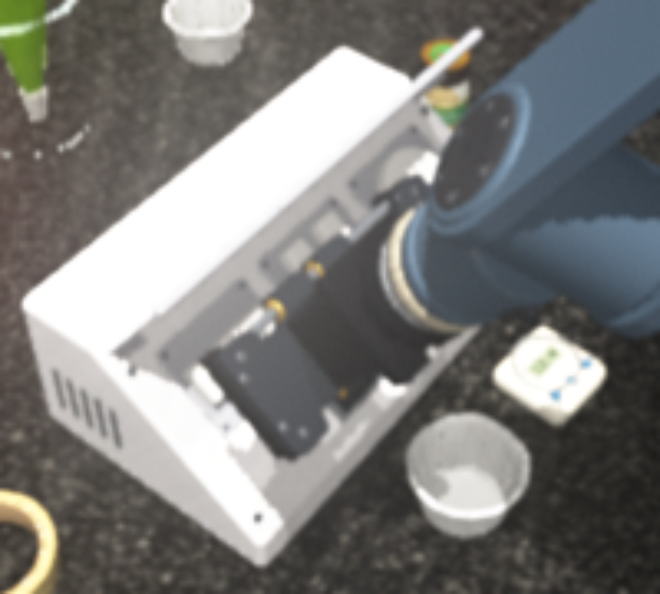

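The gripper stands over the bar key and nothing is disturbed: cup at (468,475), small timer at (550,375). Joint 4 is at its limit of 262°, so I'll add about 5° of tilt to bring it off the stop before pressing.

Call:
send_rows:
  moves:
    - [0.015,-0.012,0,0,0.02,0]
    - [0.02,-0.015,0,0,0.04,0]
    - [0.02,-0.015,0,0,0.05,0]
    - [0.02,-0.015,0,0,0.05,0]
    - [0.02,-0.015,0,0,0.05,0]

```text
time_s: 7.05
position: [0.5961, 0.2001, 0.1421]
tcp_rot: [[0.725, -0.138, 0.675], [-0.102, -0.99, -0.093], [0.681, -0.001, -0.732]]
force: [0.9, -0.4, 1.0]
opening: 0.008
grasp_force: 0.0
```

Run:
```python
from g import *
s=readout.read_state(); print(s["time_s"],loc(s["position"]),s["joint_positions"],s["force"]@nr)
R=s["tcp_rot"]; print(np.degrees(np.arccos(-R[2,2])))
for n in (.03,.02,.016,.01,.006): print(n,rel(pt(.105,-.004,n),Rd(42)))
```

```text
7.05 [104.733  -4.755  54.699] [  16.142   34.349  114.296  241.503   18.35  -132.079] 0.27134383581727206
42.91361177912016
0.03 [-0.011 -0.001  0.098 -0.001 -0.01  -0.001]
0.02 [-0.016 -0.001  0.138 -0.001 -0.01  -0.001]
0.016 [-0.018 -0.001  0.154 -0.001 -0.01  -0.001]
0.01 [-0.022 -0.001  0.178 -0.001 -0.01  -0.001]
0.006 [-0.024 -0.001  0.193 -0.001 -0.01  -0.001]
```

Call:
send_rows:
  moves:
    - [-0.006,0,0.05,0,0,0]
    - [-0.011,0,0.1,0,0,0]
    - [-0.016,0,0.138,0,0,0]
    - [-0.018,0,0.154,0,0,0]
    - [-0.02,0,0.166,0,0,0]
    - [-0.022,0,0.178,0,0,0]
    - [-0.022,0,0.178,0,0,0]

```text
time_s: 7.75
position: [0.6224, 0.1972, 0.1065]
tcp_rot: [[0.724, -0.137, 0.676], [-0.1, -0.991, -0.093], [0.683, -0.001, -0.731]]
force: [-1.5, -1.6, 4.4]
opening: 0.005
grasp_force: 1.9
```

Run:
```python
from g import *
s=readout.read_state(); print(s["time_s"],loc(s["position"]),s["joint_positions"],s["force"]@nr)
```

```text
7.75 [105.496  -3.468  10.341] [  14.894   39.42   112.108  232.062   19.498 -123.341] 4.378025729454899
```

Almost bottomed. I'll go 3–4 mm further, then look.

Call:
send_rows:
  moves:
    - [-0.001,0,0.008,0,0,0]
    - [-0.002,0,0.014,0,0,0]
    - [-0.002,0,0.014,0,0,0]
    - [-0.002,0,0.014,0,0,0]

```text
time_s: 8.15
position: [0.6229, 0.1971, 0.1057]
tcp_rot: [[0.723, -0.136, 0.678], [-0.1, -0.991, -0.093], [0.684, -0.001, -0.729]]
force: [-11.8, -2.3, 17.6]
opening: 0.007
grasp_force: 10.9
```

Run:
```python
from g import *
s=readout.read_state(); print(s["time_s"],loc(s["position"]),s["force"]@nr)
```

```text
8.15 [105.468  -3.525   9.382] 20.998543462975302
```

Bottomed at 21 N. I'll retract along the normal.

Call:
send_rows:
  moves:
    - [-0.002,0,0.014,0,0,0]
    - [0.004,0,-0.03,0,0,0]
    - [0.014,0,-0.1,0,0,0]
    - [0.028,0,-0.2,0,0,0]
    - [0.025,0,-0.3,0,0,0]
    - [0.025,0,-0.4,0,0,0]
    - [0.025,0,-0.4,0,0,0]
    - [0.025,0,-0.4,0,0,0]

```text
time_s: 8.95
position: [0.5613, 0.2067, 0.1809]
tcp_rot: [[0.724, -0.134, 0.676], [-0.1, -0.991, -0.09], [0.682, -0.002, -0.731]]
force: [0.3, 0.1, 0.2]
opening: 0.006
grasp_force: 0.0
```

Run:
```python
from g import *
s=readout.read_state(); print(s["time_s"],loc(s["position"]),s["joint_positions"],s["qvel"],s["force"])
from rig import viewer; import cv2
p,d=viewer.capture("scene"); cv2.imwrite("pics/s4.png",cv2.resize(p[140:340,170:410,::-1],None,fx=3,fy=3))
```

```text
8.95 [106.458 -11.454 106.756] [  18.283   28.484  116.714  253.766   18.047 -143.261] [-0.702  1.753 -0.851 -0.103  0.171  0.037] [0.271 0.105 0.184]
```

View pics/s4.png

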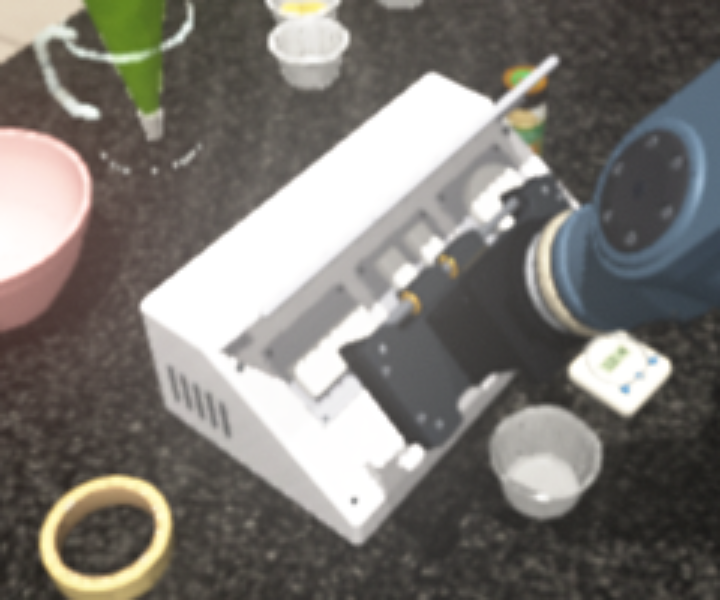

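The tool is clear of the console and the force is about zero. The bar key is up at (340,350), and the cup (545,460), small timer (620,372), tape (105,540) and jar (525,105) stand as before. I'll hand in.

```bash
python3 -c "
from rig import ticket; print(ticket.hand_in())"
```

```text
the job is handed in; nothing more can be done
None
```

I pressed the round key to its stop and released it, then did the same with the bar key. The two-strip key was not touched, the loose things look unmoved in the last picture, and the job was handed in at about 9 s; no verdict was returned.

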